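# Set the transfer plate's overhang for today's bottle and hold it

## Robot

A 7-joint arm with a two-finger parallel gripper is mounted at the origin on the work surface. World frame = base frame: x ahead of the robot, y to its left, z up, the work surface at z = 0. Lengths are in m, angles in degrees, forces in N, time in s.
With the tool pointing down it reaches from about 0.35 to 0.775 m from the base axis. Payload 3.1 kg.
Tool frame: the origin (TCP) lies at the very end of the fingers, on their centre line; the grasp point (between the pads) lies manip.grip_depth behind it (manip.grip_depth is the distance from the TCP to the grasp point, in m); z points along the fingers, y is the line along which they close (so a half turn about z gives the same grasp; the last joint's range is limited). The gripper opens to 85 mm and grips with 20 to 120 N. Pads are 22 mm wide; open, the fingers measure 114 mm over their backs; the gripper's body (76 mm by 85 mm) begins 54 mm behind the grasp point. The pads swing forward as they close: fully open they stand 13 mm farther back than shut.
Start: joints at [-78.936, 17.813, 0.802, 86.603, -0.252, 75.585, -1.558], TCP at [0.128, 0.535, 0.231] pointing down, gripper open.
Joint ranges: [-154.91, 154.91], [-16.99, 109.72], [-72.82, 74.43], [7.12, 147.25], [-82.49, 262.49], [11.32, 116.49], [-174.64, 174.64]. Speed limits (degrees/s): [159.86, 159.86, 180, 180, 180, 180, 180].

## Interface

Orientations are given as a 3x3 rotation matrix whose columns are the frame's x, y, z axes.
In Python, from plant import manip gives the robot as it stands.
- The arm moves only by the tool step_arm, never from a script. Its argument "steps" is a list of rows, each a list of 3 entries, a list of its own where there are three numbers: the turn, a rotation vector about the tool's x, y, z in rad, then the shift along the tool's x, y, z in m, then the finger opening in m, from 0 to 0.0854. A call has 1 to 12 rows; each row shifts and turns the commanded pose from where the row before left it, along the tool's axes as they then stand; what a row does not reach is not made up. A row lasts 1/8 s, in which the tool goes at most 62.5 mm and 10.7 degrees, less where a joint would pass 70% of its speed; a pose out of reach is approached as far as the arm can. A call is refused whole if a number of a shift passes 0.0625 or a number of a turn 0.188, either way. A call with a gripper value outside its range is refused whole. The fingers move at their own pace and stop on an object; the grip force is fixed at half the most. Time passes only in rows, so rows that do not move let the fingers close. It gives the time, the measured TCP pose, the force, the opening and the grip force at its end, in the units of the state.
- manip.read_state(): the state, without advancing time (a new reading comes with each control period).
- manip.read_camera(name): name is "side" or "top" or "wrist"; returns a dict with "img" (384x512x3 uint8, blue, green, red), "mtx" (3x3 intrinsics, pixels), "R" (3x3) and "t" (3): a world point X has camera coordinates R X + t; the wrist camera has in their place "hand_eye" (4x4, takes a point from camera to tool coordinates, whose origin is the TCP and whose axes are the flange's). Camera axes: x right, y down, z forward; pixel columns grow to the right and rows downward; lengths in m; the calibration is good to about 2 mm. A picture is of the moment at which its call begins: read the wrist's pose just before it. There is no depth.
- manip.sign_off(): hands the job in; it is judged then, once.
The state is a dict: "clock": time; "joint_pos": joint angles; "joint_velocities": joint speeds; "effort": joint torques, N m; "position": TCP position; "tool_rot": TCP orientation; "wrist_force": force on the tool from outside, world axes, zero at the start; "moment": the same for the moment, N m; "gripper_width": finger opening in m; "gripper_force": force on a finger pad.
Only numpy, scipy, OpenCV 4.12 (cv2) and the standard library are available. Lean on these libraries where they do the work, as an engineer would, in place of code of your own. Each camera call takes 0.05 s, during which the arm holds its last target. There are 200 camera calls.

## Task

The sample bottle standing in the yellow-footed cradle shows today's format: for the big red bottle use the red line on the aluminium transfer plate, for the small blue bottle the blue line. Slide the plate by its black grip along the deck, flat between the green rails and without lifting or tipping it, out over the deck's open edge until that line lies right above the edge. It would tip over there by itself, so finish while still holding it level and still, ready for the support leg to be fitted; leave everything else on the table alone.

Things in the scene. Friction and masses are not known exactly. Their poses are not given: they have to be found in the camera images.
- deck: fixed dark steel deck 320 x 150 mm on two columns, its flat top 90 mm above the table. Origin under its centre at table height; +x points along the deck to the open outer edge (160 mm from the centre), over which the plate is slid; z up. Along both long sides stands a green rail 8 mm thick, from the deck's top to 16 mm above it, 122 mm apart inside; the rails end flush with the outer edge. Its place and heading change from start to start
- deck_edge (a point): middle of the deck's outer edge, at the height of its top (90 mm); axes as the deck's
- plate: loose aluminium transfer plate 320 x 110 x 6 mm lying on the deck between the rails (6 mm of play on each side), 0.4 to 0.75 kg, its tip already 30 to 80 mm beyond the outer edge. Origin at the centre of its underside; +x points to the tip, as the deck's +x. It balances about 168 mm from the tip, so with either line at the edge (225 or 190 mm overhang) it tips unless it is held down or gripped at the rear; there is nothing under the overhang
- grip (a point): black square upright grip fixed on the plate near its rear end, 26 x 26 mm and 50 mm tall (top 56 mm above the plate's underside), sides parallel to the plate's; this point is on its axis, 34 mm above the plate's underside and 125 mm behind the plate's centre
- red_line (a point): centre of the red line, 6 mm wide, painted across the plate's top: 65 mm behind the plate's centre, so 60 mm ahead of the grip's axis, 225 mm from the tip
- blue_line (a point): centre of the blue line, 6 mm wide, painted across the plate's top: 30 mm behind the plate's centre, so 95 mm ahead of the grip's axis, 190 mm from the tip
- tip (a point): middle of the plate's outer (tip) end face
- cradle: fixed cradle that shows the format: yellow foot 120 x 120 x 10 mm with a black half-round pocket 55 mm high open on one side; origin under its centre. One of the two coloured bottles stands in it
- red_bottle: big red bottle, 76 mm across and 280 mm tall, black cap; origin at the centre of its underside; it stands either in the cradle or on a plain black rubber mat
- blue_bottle: small blue bottle, 62 mm across and 190 mm tall, white cap; origin at the centre of its underside; it stands where the red one does not
- green_jar: bystander: green jar 70 mm across, 100 mm tall; origin at the centre of its underside
- mug: bystander: white mug 80 mm across, 95 mm tall; origin at the centre of its underside
- parts_tray: bystander: blue open tray 150 x 110 x 40 mm; origin at the centre of its underside
- support_leg: bystander: steel support leg standing upright on a 52 mm disc foot, 100 mm tall, black knob on top; origin at the centre of its underside
- wrench: bystander: steel wrench lying flat; origin under its middle
Not all that is in view belongs to the job. Of the things that look like the cradle, the smaller one is meant.

How it is judged:
By the outcome, as a careful person would: the job done as asked, in the order asked, and still so for the second after the job is handed in, while the arm keeps its last pose, push and grip.
It also fails if it takes over 29 s, if anything falls off the work surface, if the arm or the gripper's body presses on something with over 40 N, if the wrist force passes 120 N, or if a joint passes its speed limit or range.

## Working session

There is one attempt and no reset: what is moved stays moved. The work goes in short steps, Python scripts to look and compute and a tool call to move; the robot and the scene stay as the last step left them, time stands still between calls to the robot, and variables do not carry over. Pictures are saved under pics/ and viewed, at most 10 in all, crops included, and the job is handed in when it is done.

Besides the shell and the picture viewer there is one more tool, called after "Call:" as name(argument=value, ...) on one line, values as JSON. step_arm: Moves the arm, as the interface text tells. Its arguments: {"type":"object","properties":{"steps":{"type":"array"}},"required":["steps"]}

```bash
mkdir -p pics; python3 - <<'E'
from plant import manip
import cv2, numpy as np, pickle
d={}
for n in ("top","side"):
    c=manip.read_camera(n); d[n]=c; cv2.imwrite(f"pics/{n}0.png",c["img"]); 
pickle.dump(d,open("cams.pkl","wb"))
s=manip.read_state(); print(s["clock"],s["position"],np.round(s["tool_rot"],3).tolist(),manip.grip_depth,s["wrist_force"])
for n in d: print(n,(-d[n]["R"].T@d[n]["t"]).round(3))
E
```

```text
0.1 [0.12776074 0.53426673 0.23029706] [[-0.973, 0.233, -0.0], [0.233, 0.973, -0.002], [-0.0, -0.002, -1.0]] 0.0187 [ 0.31848552 -0.0031914   0.00662474]
top [0.33  0.013 1.322]
side [ 0.415 -0.87   1.11 ]
```

View pics/top0.png

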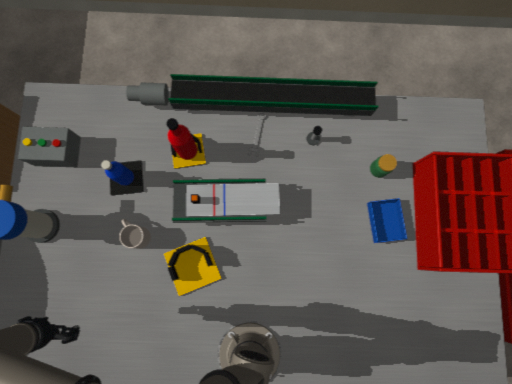

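View pics/side0.png

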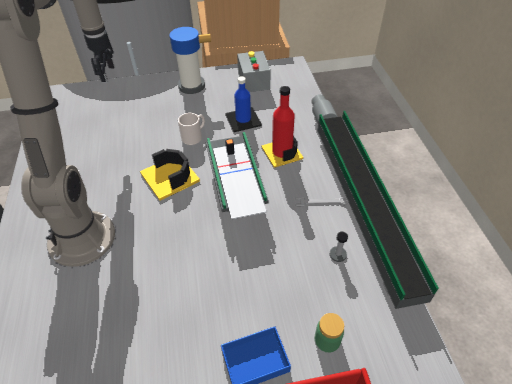

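The red bottle stands in the small cradle (top image, about 185,145), and the larger yellow cradle (192,266) is empty. So I need the red line. The plate lies at (185–280, 183–216) with the grip at (196,198), and the tip points to image right.

```bash
cat > h.py <<'E'
import numpy as np
def bp(c,uv,z):
    "pixel to world point at height z (fixed camera dict or with R,t)"
    r=c["R"].T@np.linalg.inv(c["mtx"])@np.array([*uv,1.]); o=-c["R"].T@c["t"]
    return o+r*(z-o[2])/r[2]
E
python3 - <<'E'
import pickle,cv2,numpy as np
from h import bp
d=pickle.load(open("cams.pkl","rb")); c=d["top"]; im=c["img"]
for n,uv,z in [("grip",(195.5,198.5),.146),("railNear0",(174,220),.106),("railNear1",(266,219),.106),("railFar0",(174,181),.106),("railFar1",(266,180),.106),("tip1",(279,184),.096),("tip2",(280,213),.096),("cr1",(192,266),.03),("redbottle",(187,155),.1)]: print(n,bp(c,uv,z).round(3))
cv2.imwrite("pics/crop.png",cv2.resize(im[165:235,165:290],None,fx=6,fy=6,interpolation=cv2.INTER_CUBIC))
E
```

```text
grip [0.512 0.194 0.146]
railNear0 [0.443 0.268 0.106]
railNear1 [ 0.456 -0.041  0.106]
railFar0 [0.577 0.277 0.106]
railFar1 [ 0.591 -0.038  0.106]
tip1 [ 0.58  -0.084  0.096]
tip2 [ 0.479 -0.089  0.096]
cr1 [0.291 0.211 0.03 ]
redbottle [0.672 0.239 0.1  ]
```

View pics/crop.png

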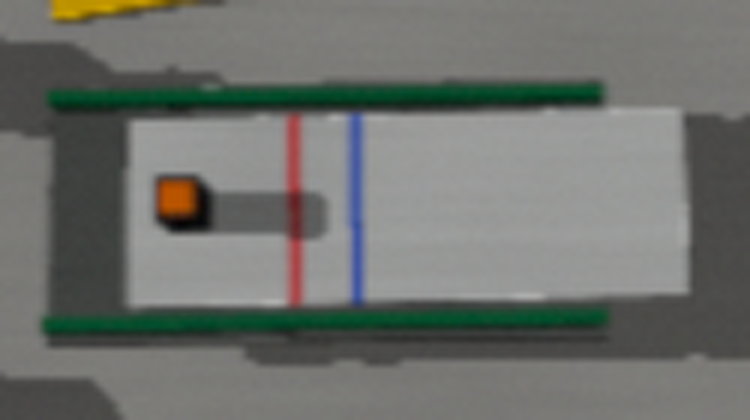

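The crop shows the grip's orange top centred at (178,198), the red line at u≈295, and the rails ending at u≈605. The plate is between the rails and nearly parallel to them.

```bash
python3 - <<'E'
import pickle,numpy as np
from h import bp
from plant import manip
d=pickle.load(open("cams.pkl","rb")); c=d["top"]
P=lambda u,v,z: bp(c,(165+(u+.5)/6-.5,165+(v+.5)/6-.5),z)[:2]
n0,n1,f0,f1=P(45,326,.106),P(607,318,.106),P(50,98,.106),P(603,92,.106)
for a,b in((n0,n1),(f0,f1)): print("rail",np.linalg.norm(b-a).round(3),np.degrees(np.arctan2(*(b-a)[::-1])).round(2))
edge=(n1+f1)/2; print("edge",edge,"rail sep",np.linalg.norm(n1-f1))
g=P(178,198,.146); r=(P(294,115,.096)+P(297,305,.096))/2; print("grip",g,"red",r,"|",np.linalg.norm(r-g))
t=P(684,108,.096),P(689,295,.096);rr=P(129,120,.096),P(127,306,.096)
for a,b in zip(rr,t): print("plate",np.linalg.norm(b-a).round(3),np.degrees(np.arctan2(*(b-a)[::-1])).round(2))
x=(n1-n0+f1-f0);x/=np.linalg.norm(x);print("x",x,"travel",(edge-r)@x,(edge-g)@x-.06)
print("small cradle",bp(c,(188,151),.01),"big",bp(c,(192,266),.01),"bottle top",bp(c,(172,124),.28))
s=manip.read_state();p=s["position"];R=s["tool_rot"];print("shift tool",R.T@np.array([g[0]-p[0],g[1]-p[1],.25-p[2]]))
print("tool y now",np.degrees(np.arctan2(R[1,1],R[0,1])))
E
```

```text
rail 0.315 -87.48
rail 0.316 -87.51
edge [ 0.52582136 -0.03751807] rail sep 0.1302844553672339
grip [0.5154105  0.19832953] red [0.51885736 0.1389933 ] | 0.059436259656240574
plate 0.32 -86.89
plate 0.319 -87.16
x [ 0.04375678 -0.99904221] travel 0.1766470250792846 0.17607724657952017
small cradle [0.71293194 0.25327919 0.01      ] big [0.2907512  0.21364033 0.01      ] bottle top [0.71669522 0.25684707 0.28      ]
shift tool [-0.45514091 -0.23663037 -0.01916172]
tool y now 76.55383977554034
```

Call:
step_arm(steps=[[[0, 0, 0], [-0.0455, -0.0237, -0.002], 0.085], [[0, 0, 0], [-0.0455, -0.0237, -0.002], 0.085], [[0, 0, 0], [-0.0455, -0.0237, -0.002], 0.085], [[0, 0, 0], [-0.0455, -0.0237, -0.002], 0.085], [[0, 0, 0], [-0.0455, -0.0237, -0.002], 0.085], [[0, 0, 0], [-0.0455, -0.0237, -0.002], 0.085], [[0, 0, 0], [-0.0455, -0.0237, -0.002], 0.085], [[0, 0, 0], [-0.0455, -0.0237, -0.002], 0.085], [[0, 0, 0], [-0.0455, -0.0237, -0.002], 0.085], [[0, 0, 0], [-0.0455, -0.0237, -0.002], 0.085], [[0, 0, -0.14], [0, 0, 0], 0.085], [[0, 0, -0.14], [0, 0, 0], 0.085]])

```text
clock: 1.6
position: [0.5155, 0.1975, 0.2505]
tool_rot: [[-0.999, -0.048, -0.001], [-0.048, 0.999, -0.001], [0.002, -0.001, -1.0]]
wrist_force: [0.1, -0.6, -1.6]
gripper_width: 0.0849
gripper_force: 0.0
```

```bash
cat >> h.py <<'E'
def wrist(manip):
    s=manip.read_state(); c=manip.read_camera("wrist"); T=np.eye(4); T[:3,:3]=s["tool_rot"]; T[:3,3]=s["position"]
    W=T@c["hand_eye"]; c["R"]=W[:3,:3].T; c["t"]=-W[:3,:3].T@W[:3,3]; return s,c
E
python3 - <<'E'
from plant import manip
import cv2,pickle,numpy as np
from h import *
s,c=wrist(manip); pickle.dump((s,c),open("w1.pkl","wb")); cv2.imwrite("pics/w1.png",c["img"])
print(s["clock"],s["position"],np.round(s["tool_rot"],3).tolist(),s["joint_pos"],s["wrist_force"])
E
```

```text
1.6 [0.51550865 0.1975287  0.25048158] [[-0.999, -0.048, -0.001], [-0.048, 0.999, -0.001], [0.002, -0.001, -1.0]] [-35.75617612  17.8371753   17.34564494  84.70244161  -5.33304692
  78.36780794  74.61698544] [ 0.10195492 -0.5840539  -1.60638867]
```

View pics/w1.png

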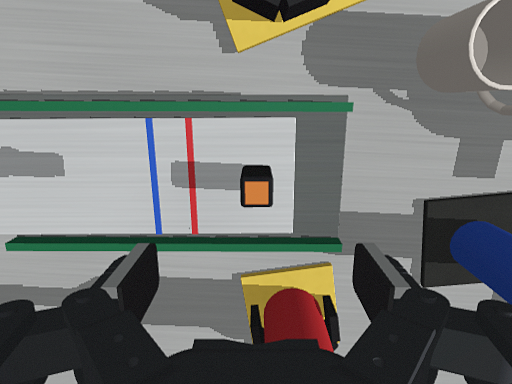

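The wrist view shows the grip's top at (257,193), the red line from (188,118) to (195,234), the plate's rear edge at u≈295, and clear space around the grip.

```bash
python3 - <<'E'
import pickle,numpy as np
from h import bp
s,c=pickle.load(open("w1.pkl","rb"))
q=lambda u,v,z: bp(c,(u,v),z)[:2]
g=q(257,193.5,.146);a,b=q(188,118,.096),q(195,234,.096)
print("grip",g,"red",(a+b)/2,a,b)
an=lambda d:np.degrees(np.arctan2(d[1],d[0])).round(2)
print("plate x ang from red",an(a-b)+90,an(a-b)-90,"near edge",an(q(0,117,.096)-q(295,118,.096)),"far", an(q(20,235,.096)-q(293,234,.096)))
print("rail near top edge",an(q(0,107,.106)-q(350,110,.106)),q(350,110,.106),q(341,240,.106))
p=s["position"];R=s["tool_rot"];print(R.T@np.array([*(g-p[:2]),.108-p[2]]))
E
```

```text
grip [0.51834907 0.19929374] red [0.52119547 0.13883946] [0.46609224 0.13582713] [0.57629871 0.14185179]
plate x ang from red -86.87 -266.87 near edge -87.46 far -87.02
rail near top edge -87.75 [0.45230815 0.27521396] [0.57146885 0.28156689]
[-0.0031358   0.00173408  0.14247576]
```

Call:
step_arm(steps=[[[0, 0, 0], [-0.002, 0.0015, 0.036], 0.085], [[0, 0, 0], [0, 0, 0.036], 0.085], [[0, 0, 0], [0, 0, 0.036], 0.085], [[0, 0, 0], [0, 0, 0.035], 0.085], [[0, 0, 0], [0, 0, 0], 0.0], [[0, 0, 0], [0, 0, 0], 0.0], [[0, 0, 0], [0, 0, 0], 0.0], [[0, 0, 0], [0, 0, 0], 0.0], [[0, 0, 0], [0, 0, 0], 0.0], [[0, 0, 0], [0, 0, 0], 0.0]])

```text
clock: 2.9
position: [0.5191, 0.1997, 0.1105]
tool_rot: [[-0.999, -0.045, 0.004], [-0.045, 0.999, 0.0], [-0.004, 0.0, -1.0]]
wrist_force: [-0.9, -1.9, 6.2]
gripper_width: 0.0255
gripper_force: 60.6
```

Call:
step_arm(steps=[[[0, 0, 0], [0, -0.006, 0], 0.0], [[0, 0, 0], [0, -0.012, 0], 0.0], [[0, 0, 0], [0, -0.014, 0], 0.0], [[0, 0, 0], [0, -0.014, 0], 0.0], [[0, 0, 0], [0, -0.014, 0], 0.0], [[0, 0, 0], [0, -0.014, 0], 0.0], [[0, 0, 0], [0, -0.014, 0], 0.0], [[0, 0, 0], [0, -0.008, 0], 0.0], [[0, 0, 0], [0, -0.004, 0], 0.0], [[0, 0, 0], [0, 0, 0], 0.0], [[0, 0, 0], [0, 0, 0], 0.0]])

```text
clock: 4.28
position: [0.5234, 0.1046, 0.1107]
tool_rot: [[-0.999, -0.048, 0.005], [-0.048, 0.999, 0.006], [-0.005, 0.005, -1.0]]
wrist_force: [-1.1, 5.4, 7.0]
gripper_width: 0.0255
gripper_force: 60.7
```

Call:
step_arm(steps=[[[0, 0, 0], [0, -0.006, 0.001], 0.0], [[0, 0, 0], [0, -0.01, 0.001], 0.0], [[0, 0, 0], [0, -0.01, 0.001], 0.0], [[0, 0, 0], [0, -0.01, 0], 0.0], [[0, 0, 0], [0, -0.01, 0], 0.0], [[0, 0, 0], [0, -0.01, 0], 0.0], [[0, 0, 0], [0, -0.006, 0], 0.0], [[0, 0, 0], [0, -0.004, 0], 0.0], [[0, 0, 0], [0, 0, 0], 0.0], [[0, 0, 0], [0, 0, 0], 0.0]])

```text
clock: 5.52
position: [0.5293, 0.0429, 0.1107]
tool_rot: [[-0.999, -0.051, 0.011], [-0.051, 0.999, 0.011], [-0.011, 0.011, -1.0]]
wrist_force: [-0.9, 11.8, 17.5]
gripper_width: 0.0254
gripper_force: 62.2
```

```bash
python3 - <<'E'
from plant import manip
import cv2,pickle,numpy as np
from h import *
s,w=wrist(manip); t=manip.read_camera("top"); sd=manip.read_camera("side")
pickle.dump((s,w,t,sd),open("w2.pkl","wb"))
print(s["clock"],s["position"],np.round(s["tool_rot"],4).tolist(),s["wrist_force"],s["moment"])
k=lambda i:cv2.resize(i,None,fx=4,fy=4,interpolation=cv2.INTER_CUBIC)
a=k(t["img"][168:230,190:300]); b=cv2.resize(sd["img"][120:245,190:300],None,fx=3,fy=3,interpolation=cv2.INTER_CUBIC)
print(a.shape,b.shape)
C=np.zeros((max(a.shape[0],b.shape[0]),a.shape[1]+b.shape[1],3),np.uint8); C[:a.shape[0],:a.shape[1]]=a; C[:b.shape[0],a.shape[1]:]=b
cv2.imwrite("pics/c2.png",C); cv2.imwrite("pics/w2.png",w["img"])
E
```

```text
5.525 [0.52929634 0.04287945 0.11067603] [[-0.9987, -0.0507, 0.0109], [-0.0505, 0.9987, 0.0115], [-0.0114, 0.0109, -0.9999]] [-0.88180989 11.84662407 17.50623433] [ 1.61149644  0.51876092 -0.12140116]
(248, 440, 3) (375, 330, 3)
```

View pics/c2.png

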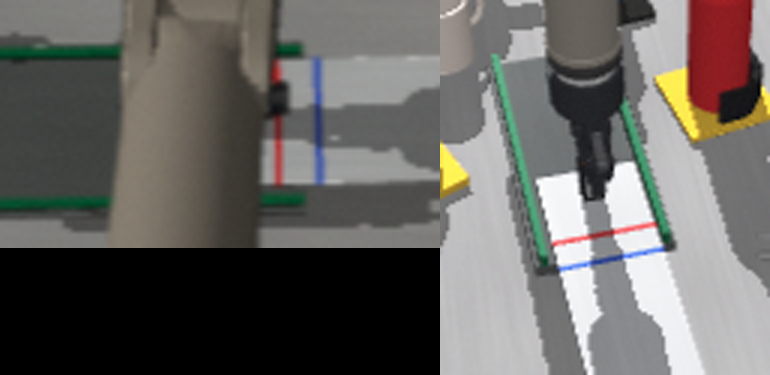

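View pics/w2.png

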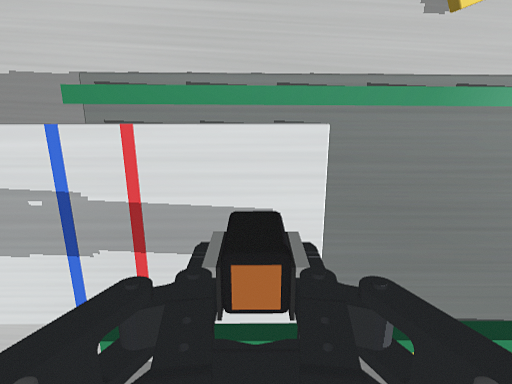

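The plate is flat and gripped. In the wrist view the red line runs (126,124)–(142,277), the near rail's inner end corner is at (63,103), the deck's edge is at u≈86, and the plate's near side is at v≈124.

```bash
python3 - <<'E'
import pickle,numpy as np
from h import bp
s,w,t,sd=pickle.load(open("w2.pkl","rb"))
q=lambda u,v,z,c=w: bp(c,(u,v),z)[:2]
e1=q(63,103.5,.106); e2=q(86,122,.09); print("edge corner via rail",e1,"via deck",e2)
x=np.array([.0437,-.99904]);n=np.array([.99904,.0437])
a,b=q(127,124,.096),q(142.5,277,.096); r=(a+b)/2
print("red ends",a,b,"len",np.linalg.norm(a-b),"ang",np.degrees(np.arctan2(*(a-b)[::-1]))+90)
for e in(e1,e2): print("travel at near end",(e-a)@x,"mid",(e-r)@x)
print("near gap",(q(127,124,.096)-q(127,103.5,.106))@n,(q(320,124,.096)-q(320,104.5,.106))@n)
print("rail ang",np.degrees(np.arctan2(*(q(63,103.5,.106)-q(500,106,.106))[::-1])),"plate",np.degrees(np.arctan2(*(q(5,124,.096)-q(325,124.5,.096))[::-1])))
T=lambda u,v,z:q(190+(u+.5)/4-.5,168+(v+.5)/4-.5,z,t)
re=(T(277,62,.096)+T(280,184,.096))/2; ed=(T(302,50,.106)+T(304,199,.106))/2; print("top: travel",(ed-re)@x, "red far/near gap",(T(303,50,.106)-T(277,57,.096))@n,(T(280,185,.096)-T(304,200,.106))@n)
S=lambda u,v,z:q(190+(u-440+.5)/3-.5,120+(v+.5)/3-.5,z,sd)
a,b=S(553,243,.096),S(657,224,.096);f1,f2=S(545,262,.106),S(668,243,.106)
print("side: travel",((f1+f2)/2-(a+b)/2)@x,a,b,f1,f2)
E
```

```text
edge corner via rail [ 0.46770267 -0.04230511] via deck [ 0.47661684 -0.04103541]
red ends [ 0.47599598 -0.01918   ] [ 0.55635713 -0.01559381] len 0.08044112032551837 ang -87.44481326782682
travel at near end 0.022740492705147275 mid 0.02277597894396504
travel at near end 0.021861556251432154 mid 0.021897042490249916
near gap 0.009480614703223735 0.009069854367239762
rail ang -87.42693828911806 plate -87.23198210129719
top: travel 0.02060221558715718 red far/near gap 0.003827948839124618 0.014197679590400723
side: travel 0.03374582170249247 [ 0.47446842 -0.01824084] [ 0.58611703 -0.01389879] [ 0.46224893 -0.0500842 ] [ 0.5904922  -0.04995506]
```

Call:
step_arm(steps=[[[0, 0, 0], [0.001, -0.004, 0], 0.0], [[0, 0, 0], [0.001, -0.005, 0], 0.0], [[0, 0, 0], [0.001, -0.005, 0], 0.0], [[0, 0, 0], [0, -0.003, 0], 0.0], [[0, 0, 0], [0, -0.002, 0], 0.0], [[0, 0, 0], [0, 0, 0], 0.0], [[0, 0, 0], [0, 0, 0], 0.0]])

```text
clock: 6.55
position: [0.5275, 0.0244, 0.1107]
tool_rot: [[-0.999, -0.051, 0.011], [-0.051, 0.999, 0.013], [-0.012, 0.012, -1.0]]
wrist_force: [0.3, 11.4, 18.9]
gripper_width: 0.0254
gripper_force: 62.3
```

```bash
python3 - <<'E'
from plant import manip
import cv2,pickle,numpy as np
from h import *
s,w=wrist(manip); sd=manip.read_camera("side")
pickle.dump((s,w,sd),open("w3.pkl","wb"))
print(s["clock"],s["position"],np.round(s["tool_rot"],4).tolist(),s["wrist_force"],s["moment"])
b=cv2.resize(sd["img"][170:225,210:265],None,fx=7,fy=7,interpolation=cv2.INTER_CUBIC)
a=cv2.resize(w["img"][60:300,:240],None,fx=1.6,fy=1.6,interpolation=cv2.INTER_CUBIC); print(a.shape,b.shape)
C=np.zeros((385,384+385,3),np.uint8); C[:384,:384]=a; C[:,384:]=b
cv2.imwrite("pics/c3.png",C)
E
```

```text
6.55 [0.527503   0.02443134 0.11073075] [[-0.9987, -0.0507, 0.0113], [-0.0505, 0.9986, 0.0125], [-0.0119, 0.0119, -0.9999]] [ 0.33847974 11.4182936  18.87558368] [ 2.17048814  0.55797428 -0.12683229]
(384, 384, 3) (385, 385, 3)
```

View pics/c3.png

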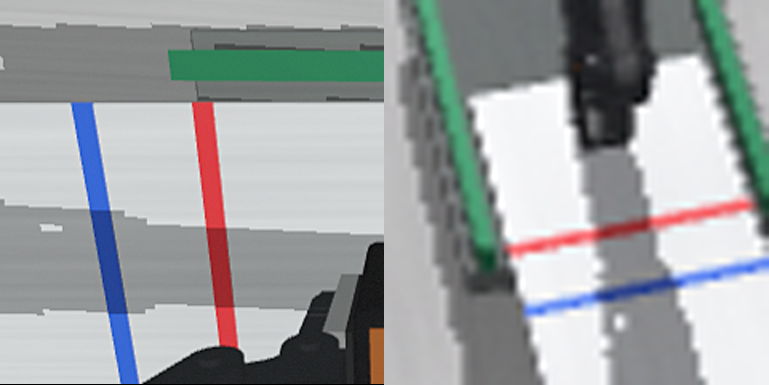

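The wrist crop shows the red line's near end at (203,103), almost on the deck's edge (197,98), with the rail's inner end corner at (171,80).

```bash
python3 - <<'E'
import pickle,numpy as np
from h import bp
s,w,sd=pickle.load(open("w3.pkl","rb"))
q=lambda u,v,z: bp(w,(u/1.6,60+v/1.6),z)[:2]
x=np.array([.0445,-.999])
a,b=q(203,103,.096),q(228.5,347,.096); r=(a+b)/2
for n,e in(("rail",q(171,80,.106)),("deck",q(197.5,100,.09)),("deck out",q(192,30,.09))): print(n,e,"travel",(e-a)@x,(e-r)@x)
S=lambda u,v,z: bp(sd,(210+(u-384+.5)/7-.5,170+(v+.5)/7-.5),z)[:2]
a,b=S(508,251,.096),S(752,204,.096)
print("side red",a,b,"edge: rail top",S(487,252,.106),"foot",S(489,270,.09))
E
```

```text
rail [ 0.4676877 -0.0422298] travel 0.004259247792497946 0.004379879546461686
deck [ 0.47416841 -0.04146932] travel 0.003787917133271338 0.003908548887235078
deck out [ 0.45412528 -0.0418395 ] travel 0.003265806231260205 0.003386437985223946
side red [ 0.47157004 -0.03729163] [ 0.5829946  -0.03179422] edge: rail top [ 0.46188359 -0.04425569] foot [ 0.46207133 -0.0414898 ]
```

Call:
step_arm(steps=[[[0, 0, 0], [0, -0.002, 0], 0.0], [[0, 0, 0], [0, -0.002, 0], 0.0], [[0, 0, 0], [0, 0, 0], 0.0], [[0, 0, 0], [0, 0, 0], 0.0], [[0, 0, 0], [0, 0, 0], 0.0]])

```text
clock: 7.28
position: [0.5276, 0.0207, 0.1108]
tool_rot: [[-0.999, -0.051, 0.011], [-0.051, 0.999, 0.013], [-0.012, 0.012, -1.0]]
wrist_force: [-0.6, 11.3, 19.0]
gripper_width: 0.0254
gripper_force: 62.4
```

```bash
python3 - <<'E'
from plant import manip
import cv2,pickle,numpy as np
from h import *
s,w=wrist(manip)
pickle.dump((s,w),open("w4.pkl","wb"))
print(s["clock"],s["position"],np.round(s["tool_rot"],4).tolist(),s["wrist_force"],np.abs(s["joint_velocities"]).max())
cv2.imwrite("pics/c4.png",cv2.resize(w["img"][70:220,60:240],None,fx=4,fy=4,interpolation=cv2.INTER_CUBIC))
E
```

```text
7.275 [0.52760838 0.02071221 0.11078083] [[-0.9986, -0.0509, 0.0111], [-0.0508, 0.9986, 0.0129], [-0.0117, 0.0123, -0.9999]] [-0.5823721 11.3213565 18.9962976] 0.09855148541434426
```

View pics/c4.png

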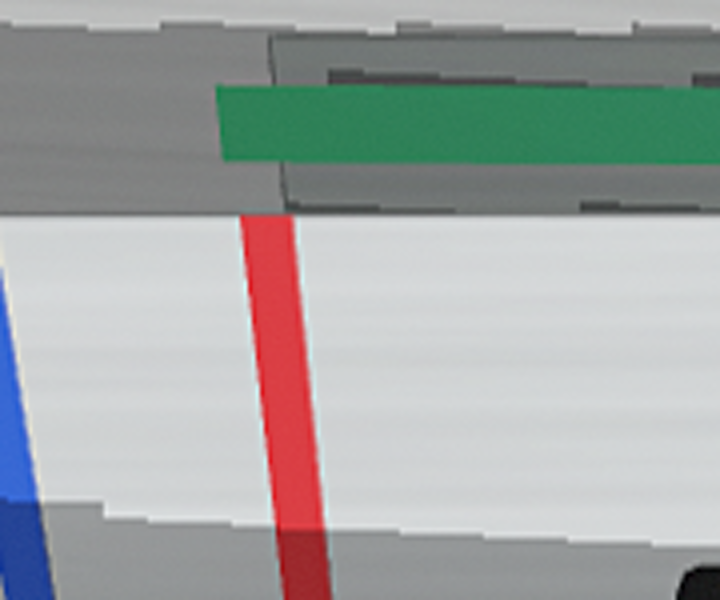

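The red line's near end (267,216) now sits between the rail-top corner (222,160) and the deck's edge (285,208), as it should at its height.

```bash
python3 - <<'E'
import pickle,numpy as np
from h import bp
s,w=pickle.load(open("w4.pkl","rb"))
q=lambda u,v,z: bp(w,(60+(u+.5)/4-.5,70+(v+.5)/4-.5),z)[:2]
x=np.array([.0445,-.999]); a=q(267,216,.096);b=q(302,528,.096)
for e in(q(222,160,.106),q(217,87,.106),q(285,209,.09),q(269,36,.09)): print((e-a)@x,(e-b)@x)
E
```

```text
0.0005083827174907736 0.0009202575560668317
0.00019031661710891415 0.0006021914556849721
-2.4123988012453304e-05 0.00038775085056360443
-0.00012787286002790014 0.00028400197854815774
```

The line is within 0.5 mm of the edge. The plate is pressed flat, still and gripped.

```bash
python3 -c "
from plant import manip
print(manip.sign_off())"
```

```text
the job is handed in; nothing more can be done
None
```

The job is handed in: the red bottle was in the small cradle, so I slid the plate until its red line measured within about 1 mm of the deck's open edge, and the arm is still holding it level and still by the grip.

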